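# Roll-check two dowel rods through a gap gauge

## Robot

A 6-joint arm with a two-finger parallel gripper is mounted at the origin on a cart in front of the work surface, level with it; the furniture and walls round the work are solid. World frame = base frame: x ahead of the robot, y to its left, z up, the work surface at z = 0. Lengths are in m, angles in rad, forces in N, time in s.
With the tool pointing down it reaches from about 0.425 to 0.95 m from the base axis. Payload 3.5 kg.
Tool frame: the origin (TCP) lies between the finger pads; the fingertips stand 19 mm ahead of it and the grasp point (between the pads) is the TCP (ctrl.nose_length is the distance from the TCP to the fingertips, in m); z points along the fingers, y is the line along which they close (so a half turn about z gives the same grasp; the last joint's range is limited). The gripper opens to 85 mm and grips with 20 to 120 N. Pads are 22 mm wide; open, the fingers measure 114 mm over their backs; the gripper's body (76 mm by 85 mm) begins 54 mm behind the grasp point. The pads swing forward as they close: fully open they stand 13 mm farther back than shut.
Start: joints at [1.04, 0.286, 1.577, -0, 1.279, -0.15], TCP at [0.251, 0.627, 0.25] pointing down, gripper open.
Joint ranges: [-2.77, 2.77], [-0.9, 2.22], [0.21, 2.48], [-1.53, 4.67], [0.24, 2.81], [-2.84, 2.84]. Speed limits (rad/s): [2.79, 2.79, 3.14, 3.14, 3.14, 3.14].

## Interface

Orientations are given as a unit quaternion [x, y, z, w].
In Python, from plant import ctrl gives the robot as it stands.
- The arm moves only by the tool apply_moves, never from a script. Its argument "series" is a list of rows, each a list of 6 numbers: the shift along the world's x, y, z scaled (see below), then the turn, a rotation vector about the world's x, y, z scaled (see below). A call has 1 to 20 rows; each row is the pose to reach, as a shift and turn from the pose commanded when the call began; what a row does not reach only later rows make up. The controller multiplies each number of a shift by 0.8 m and each number of a turn by 45 degrees. A row lasts 1/8 s, in which the tool goes at most 62.5 mm and 10.7 degrees, less where a joint would pass 70% of its speed; a pose out of reach is approached as far as the arm can. A call with a number of a shift or a turn outside -1 to 1 is refused whole. A call with a gripper value outside its range is refused whole. "jaw" is the opening, from 0 (shut) to 1 (fully open), set as the call begins (left out, the last holds). The fingers move at their own pace and stop on an object; "squeeze" is the grip in N (left out, the last holds). Time passes only in rows, so rows that repeat a pose let the fingers close. It gives the time, the measured TCP pose, the force, the opening and the grip force at its end, in the units of the state.
- ctrl.get_state(): the state, without advancing time (a new reading comes with each control period).
- ctrl.read_camera(name): name is "scene" or "side" or "wrist"; returns the picture (420x560x3 uint8, red, green, blue); there is no depth.
- ctrl.get_calibration(name): a dict with "fx", "fy", "cx", "cy" (pixels), "xyz" and "orientation" of the camera in the world; the wrist camera has in their place "hand_eye" (4x4, takes a point from camera to tool coordinates, whose origin is the TCP and whose axes are the flange's). Camera axes: x right, y up, looking along -z (the intrinsics and any distortion apply to the point x, -y, -z); pixel columns grow to the right and rows downward; lengths in m; the calibration is good to about 2 mm. A picture is of the moment at which its call begins: read the wrist's pose just before it. get_calibration takes no time and is no camera call.
- ctrl.sign_off(): hands the job in; it is judged then, once.
Trained networks look in the newest picture that a camera, given by its name, has taken for a name from the list of things; names that differ only in an ending like _2 or _b are one class to them, and where a whole thing is asked for, a point or a joint stands for the part that bears it (a point fixed in the world has none). Each returns a list of dicts, best first, with "p" (0 to 1); they miss things now and then, are a little off and sometimes report something else, mostly with a low value. They report only what shows in the picture. A call takes as long as a camera call.
- ctrl.boxes_of(thing, camera): "xy" ([column, row] as shares, 0 to 1, of the picture: columns of its width, rows of its height, amid what is visible of it).
- ctrl.silhouettes(thing, camera): "pixels" (420x560 bool, what is visible of it) and "xy" ([column, row] as shares, 0 to 1, of the picture: columns of its width, rows of its height, amid what is visible of it).
The state is a dict: "time": time; "qpos": joint angles; "dq": joint speeds; "joint_efforts": joint torques, N m; "eef_pos": TCP position; "tcp_rot": TCP orientation; "contact_force": force on the tool from outside, world axes, zero at the start; "wrist_torque": the same for the moment, N m; "opening": opening from 0.0 (shut) to 1.0 (fully open); "finger_force": force on a finger pad.
Only numpy, scipy, OpenCV 4.12 (cv2) and the standard library are available. Lean on these libraries where they do the work, as an engineer would, in place of code of your own. Each camera call takes 0.05 s, during which the arm holds its last target. There are 200 camera calls.

## Task

Check the two steel rods on the gauge plate one at a time, the one nearer the jaws first: push it gently so that it rolls along the plate towards the gap under the two jaws. A sound rod rolls under them and home against the stop bar, and stays there, never lifted off the plate; a rod with burred ends rides up and catches at the jaws, so stop at once without forcing it, draw it back clear of the jaws and lay it in the grey tray before going on. Leave the two vials alone.

Things in the scene. Friction and masses are not known exactly. Their poses are not given: they have to be found in the camera images.
- gauge: Roll gauge, fixed to the bench: dark steel plate 250 x 156 x 15 mm (local x -130 to +120). Origin at its underside, under the middle of the lane; x is the rolling direction (away from the robot), z up; plate top at local z = 15 mm. Rods lie across it, along local y, between side guides 8 mm high and 138 mm apart, one axis near local x = -33, the other near -104 mm, in either order.
- gauge_seat (a point): Axis of a sound rod that lies home: 85 mm along the gauge's x, 10 mm above the plate; axes as the gauge's. The stop bar's face is 10 mm beyond it (bar 16 mm high, rigid). A rod rolls freely to it and stays where it is left.
- jaws: The gauge's two rigid steel jaws; same origin and axes as the gauge. At local x = 15 to 40 mm they reach in over both rod ends to y = +/-42 mm (84 mm free between them for the fingers, open above). Undersides 22 mm above the plate, tops with screws 38 mm. A burred rod catches on their near edges with its axis near local x = 6 mm and cannot pass: the push shows as force on the tool.
- rod_a_mid (a point): Centre of one of the two steel rods, 120 mm long, shank 20 mm diameter, about 0.3 kg; its y axis runs along the rod. One of the two is plain; the other has both ends (last 16 mm) mushroomed to 25 mm, a little off centre, so it wobbles and its axis rides 12.5 mm above the plate instead of 10.
- rod_b_mid (a point): Centre of the other steel rod; as for the first.
- tray: Grey open tray for rejects, 165 x 115 x 38 mm, fixed, walls and floor 4 mm; origin at the centre of its underside, long side along its x.
- vial_cap: Bystander: small sample vial, 27 mm diameter, 50 mm high; origin at its underside.
- vial_empty: Bystander: small empty vial, 27 mm diameter, 50 mm high; origin at its underside.

How it is judged:
On the way, in this order (a step that is already met when the one before it is completed fails the run):
1. the rod nearer the jaws has been rolled (turned about its own axis) along the plate towards them (((x of rod_a_mid in the frame of gauge between -0.06 and 0.012 m and z of rod_a_mid in the frame of gauge between 0.02 and 0.034 m and angle between rod_a_mid's own z axis and vertical above 1 rad) or (x of rod_b_mid in the frame of gauge between -0.06 and 0.012 m and z of rod_b_mid in the frame of gauge between 0.02 and 0.034 m and angle between rod_b_mid's own z axis and vertical above 1 rad))), for 0.05 s.
2. that rod is home against the stop bar if sound, or has been brought to bear on the jaws if burred (((x of rod_a_mid in the frame of gauge between 0.081 and 0.089 m and y of rod_a_mid in the frame of gauge between -0.012 and 0.012 m and z of rod_a_mid in the frame of gauge between 0.02 and 0.034 m) or contact force between rod_b and jaws above 0.3 N)), for 0.02 s.
3. the first rod being dealt with (home, or in the tray), the other rod has been brought to bear on the jaws (burred) or is being rolled along the plate (sound) (((x of rod_a_mid in the frame of gauge between 0.081 and 0.089 m and y of rod_a_mid in the frame of gauge between -0.012 and 0.012 m and z of rod_a_mid in the frame of gauge between 0.02 and 0.034 m and contact force between rod_b and jaws above 0.3 N) or (x of rod_b_mid in the frame of tray between -0.075 and 0.075 m and y of rod_b_mid in the frame of tray between -0.05 and 0.05 m and z of rod_b_mid in the frame of tray between 0 and 0.032 m and x of rod_a_mid in the frame of gauge between -0.06 and 0.012 m and z of rod_a_mid in the frame of gauge between 0.02 and 0.034 m and angle between rod_a_mid's own z axis and vertical above 1 rad))), for 0.02 s.
At the end, for the whole second after the job is handed in: The sound rod lies on the plate beyond the jaws, against the stop bar (axis within 4 mm of local x = 85 mm, within 12 mm of the middle); the burred rod lies in the tray, inside its walls and down on its floor (axis less than 32 mm above the tray's underside); both at rest (x of rod_a_mid in the frame of gauge between 0.081 and 0.089 m and y of rod_a_mid in the frame of gauge between -0.012 and 0.012 m and z of rod_a_mid in the frame of gauge between 0.02 and 0.034 m and x of rod_b_mid in the frame of tray between -0.075 and 0.075 m and y of rod_b_mid in the frame of tray between -0.05 and 0.05 m and z of rod_b_mid in the frame of tray between 0 and 0.032 m and linear speed of each of rod_a, rod_b below 0.02 m/s); the robot touches nothing.
It fails at once if the burred rod is pressed against the gauge with more than 35 N (contact force between rod_b and gauge above 35 N).
It fails at once if the sound rod is pressed against the gauge with more than 35 N (contact force between rod_a and gauge above 35 N).
It fails at once if the sound rod is lifted off the plate (by more than 15 mm) (z of rod_a_mid in the frame of gauge above 0.04 m).
It fails at once if a vial is shifted by more than 20 mm (distance of any of vial_cap, vial_empty from where it was at the start of the episode above 0.02 m).
It also fails if it takes over 67 s, if anything falls off the work surface, if the arm or the gripper's body presses on something with over 40 N, if the wrist force passes 120 N, or if a joint passes its speed limit or range.

## Working session

There is one attempt and no reset: what is moved stays moved. The work goes in short steps, Python scripts to look and compute and a tool call to move; the robot and the scene stay as the last step left them, time stands still between calls to the robot, and variables do not carry over. Pictures are saved under pics/ and viewed, at most 12 in all, crops included, and the job is handed in when it is done.

Besides the shell and the picture viewer there is one more tool, called as name(argument=value, ...), one argument or row to a line, values as JSON. apply_moves: Moves the arm, as the interface text tells. Shifts and turns lie within -1 to 1; 1 stands for 0.8 m of shift or 45 degrees of turn. Its arguments: {"type":"object","properties":{"series":{"type":"array"},"jaw":{"type":"number"},"squeeze":{"type":"number"}},"required":["series"]}

```bash
mkdir -p pics; cat > h.py <<'E'
import numpy as np, cv2
from scipy.spatial.transform import Rotation as R
from plant import ctrl
def cam(n):
    c=ctrl.get_calibration(n)
    if 'hand_eye' in c:
        s=ctrl.get_state(); T=np.eye(4); T[:3,:3]=R.from_quat(s['tcp_rot']).as_matrix(); T[:3,3]=s['eef_pos']
        M=T@np.array(c['hand_eye'])
    else:
        M=np.eye(4); M[:3,:3]=R.from_quat(c['orientation']).as_matrix(); M[:3,3]=c['xyz']
    return c,M
def ray(c,M,u,v):
    d=M[:3,:3]@np.array([(u-c['cx'])/c['fx'],-(v-c['cy'])/c['fy'],-1]); return M[:3,3],d
def onz(c,M,u,v,z):
    o,d=ray(c,M,u,v); return o+d*(z-o[2])/d[2]
def proj(c,M,p):
    q=M[:3,:3].T@(np.array(p)-M[:3,3]); return np.array([c['cx']+c['fx']*q[0]/-q[2],c['cy']-c['fy']*q[1]/-q[2]])
def snap(n,f):
    c,M=cam(n); im=ctrl.read_camera(n); cv2.imwrite('pics/'+f,im[:,:,::-1]); return c,M,im
E
python3 - <<'E'
from h import *
for n in ['scene','side']:
    c,M,im=snap(n,n+'0.png'); print(n,c)
    for t in ['gauge','jaws','rod_a_mid','tray','vial_cap']:
        for d in ctrl.silhouettes(t,n)[:3]:
            u,v=d['xy'][0]*560,d['xy'][1]*420
            print(t,round(d['p'],2),round(u),round(v),d['pixels'].sum(),onz(c,M,u,v,.02).round(3))
E
```

```text
scene {'fx': 454.34541040921636, 'fy': 454.34541040921636, 'cx': 285.359378541266, 'cy': 209.68370084810408, 'xyz': array([-0.0689967 , -0.64623596,  0.58293106]), 'orientation': array([ 0.37074472, -0.22989492, -0.45143089,  0.77840018])}
gauge 0.91 233 212 5694 [ 0.502 -0.224  0.02 ]
jaws 0.66 342 199 300 [ 0.652 -0.394  0.02 ]
jaws 0.59 258 188 499 [ 0.595 -0.223  0.02 ]
rod_a_mid 0.86 208 240 653 [ 0.409 -0.233  0.02 ]
rod_a_mid 0.74 257 189 566 [ 0.592 -0.224  0.02 ]
tray 0.77 349 255 4997 [ 0.506 -0.471  0.02 ]
side {'fx': 413.83969687450804, 'fy': 413.83969687450804, 'cx': 272.8485051366778, 'cy': 206.05519932294, 'xyz': array([ 0.30307194, -0.93733674,  0.61698961]), 'orientation': array([ 0.40550187, -0.05834989, -0.14999454,  0.89981396])}
jaws 0.82 287 181 384 [ 0.566 -0.227  0.02 ]
rod_a_mid 0.61 222 195 378 [ 0.411 -0.222  0.02 ]
tray 0.95 305 265 5061 [ 0.51  -0.475  0.02 ]
vial_cap 0.53 352 219 246 [ 0.649 -0.392  0.02 ]
```

```bash
python3 - <<'E'
import cv2
a=cv2.imread('pics/scene0.png')[130:330,130:430];b=cv2.imread('pics/side0.png')[130:330,130:430]
import numpy as np
cv2.imwrite('pics/c0.png',cv2.resize(np.vstack([a]),None,fx=2.6,fy=2.6,interpolation=2)); cv2.imwrite('pics/c1.png',cv2.resize(b,None,fx=2.6,fy=2.6,interpolation=2))
E
```

```text
(no output)
```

View pics/c0.png

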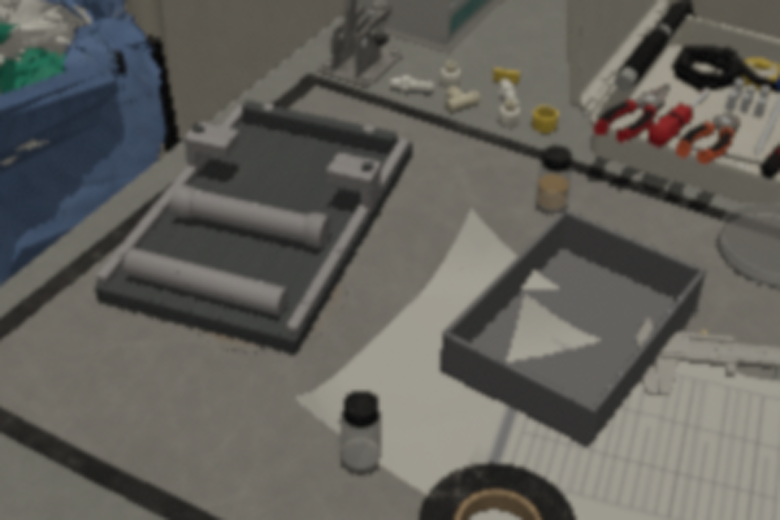

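View pics/c1.png

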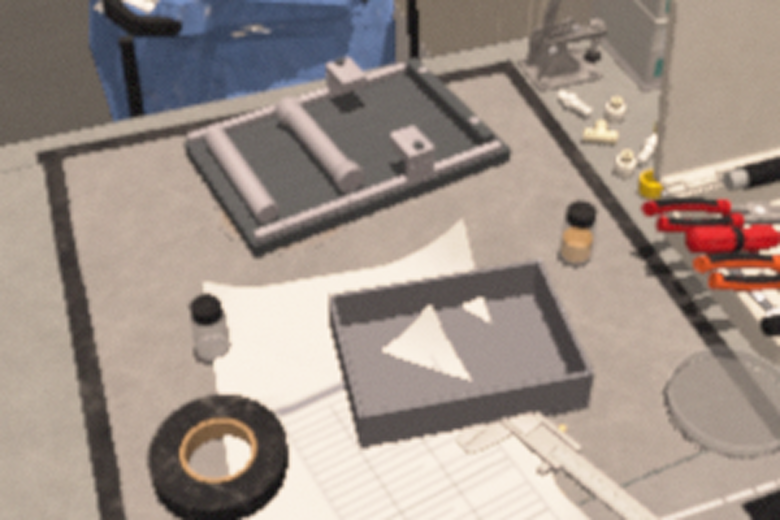

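The first crop (scene camera) shows the gauge at crop (100–410, 100–350). The rod nearer the jaws, at about (250,215), has thick mushroomed ends, and the plain rod lies behind it at about (205,280). The second crop (side camera) agrees: burred rod at (320,145), plain rod at (240,175). The tray is at (460,350), the vials at (208,330) and (578,235).

```bash
python3 - <<'E'
from h import *
f=lambda p:(p[0]/2.6+130,p[1]/2.6+130)
P={'scene':{'nr':((297,350),0),'nl':((100,297),0),'fr':((411,157),0.0),'trayN':((443,372),0),'trayR':((587,440),0),'trTopL':((445,336),.038),'trTopB':((567,217),.038),'trTopR':((703,275),.038),'trTopF':((588,408),.038),
 'rodB1':((185,203),.0275),'rodB2':((315,226),.0275),'rodA1':((132,265),.025),'rodA2':((275,297),.025),'vialE':((360,465),0),'vialC':((552,205),0)},
'side':{'nr':((258,253),0),'fr':((508,157),0),'nl':((188,155),0),'trTopL':((332,297),.038),'trTopB':((541,264),.038),'trTopR':((592,376),.038),'trTopF':((360,412),.038),
'rodB1':((286,110),.0275),'rodB2':((348,175),.0275),'rodA1':((215,138),.025),'rodA2':((266,212),.025),'vialE':((210,355),0),'vialC':((578,258),0)}}
for n in P:
    c,M=cam(n)
    for k,(p,z) in P[n].items(): print(n,k,onz(c,M,*f(p),z).round(3))
s=ctrl.get_state(); print(s['eef_pos'],s['tcp_rot'],R.from_quat(s['tcp_rot']).as_matrix().round(3),ctrl.nose_length,ctrl.get_calibration('wrist'))
E
```

```text
scene nr [ 0.406 -0.312  0.   ]
scene nl [ 0.379 -0.161  0.   ]
scene fr [ 0.645 -0.27   0.   ]
scene trayN [ 0.439 -0.409  0.   ]
scene trayR [ 0.433 -0.516  0.   ]
scene trTopL [ 0.435 -0.41   0.038]
scene trTopB [ 0.592 -0.431  0.038]
scene trTopR [ 0.581 -0.538  0.038]
scene trTopF [ 0.424 -0.516  0.038]
scene rodB1 [ 0.472 -0.17   0.027]
scene rodB2 [ 0.499 -0.269  0.027]
scene rodA1 [ 0.398 -0.179  0.025]
scene rodA2 [ 0.421 -0.285  0.025]
scene vialE [ 0.342 -0.401  0.   ]
scene vialC [ 0.646 -0.399  0.   ]
side nr [ 0.405 -0.309  0.   ]
side fr [ 0.647 -0.265  0.   ]
side nl [ 0.375 -0.165  0.   ]
side trTopL [ 0.439 -0.411  0.038]
side trTopB [ 0.597 -0.431  0.038]
side trTopR [ 0.584 -0.54   0.038]
side trTopF [ 0.426 -0.516  0.038]
side rodB1 [ 0.469 -0.165  0.027]
side rodB2 [ 0.495 -0.271  0.027]
side rodA1 [ 0.4   -0.181  0.025]
side rodA2 [ 0.418 -0.29   0.025]
side vialE [ 0.345 -0.403  0.   ]
side vialC [ 0.648 -0.401  0.   ]
[0.2508312  0.62667688 0.25038507] [1.89251638e-01 9.81928619e-01 6.18967114e-05 1.55576295e-05] [[-0.928  0.372  0.   ]
 [ 0.372  0.928  0.   ]
 [-0.     0.    -1.   ]] 0.019 {'fx': 365.1610249585908, 'fy': 365.1610249585908, 'cx': 284.5449644758627, 'cy': 203.92343384549238, 'hand_eye': array([[ 3.05867646e-04,  9.50820046e-01,  3.09743679e-01,
         7.97867149e-02],
       [ 9.99999945e-01, -3.31622883e-04,  3.04963635e-05,
         3.27998568e-04],
       [ 1.31714646e-04,  3.09743653e-01, -9.50820095e-01,
        -1.24681475e-01],
       [ 0.00000000e+00,  0.00000000e+00,  0.00000000e+00,
         1.00000000e+00]])}
```

apply_moves(
  series=[
    [0.25,-0.47,0,0,0,-0.5],
    [0.25,-0.47,0,0,0,-1],
    [0.25,-0.47,0,0,0,-1],
    [0.25,-0.47,0,0,0,-1],
    [0.25,-0.47,0,0,0,-1],
    [0.25,-0.47,0,0,0,-1],
    [0.25,-0.47,0,0,0,-1],
  ],
  jaw=0.5,
)

```text
time: 1.48
eef_pos: [0.4517, 0.2486, 0.2508]
tcp_rot: [0.551, 0.835, 0.0, 0.0]
contact_force: [0.3, 0.5, 0.4]
opening: 0.501
finger_force: 0.0
```

apply_moves(
  series=[
    [0.06,-0.64,0,0,0,-0.29],
    [0.06,-0.64,0,0,0,-0.29],
    [0.06,-0.64,0,0,0,-0.29],
    [0.06,-0.64,0,0,0,-0.29],
    [0.06,-0.64,0,0,0,-0.29],
    [0.06,-0.64,0,0,0,-0.29],
    [0.06,-0.64,0,0,0,-0.29],
    [0.06,-0.64,0,0,0,-0.29],
    [0.06,-0.64,0,0,0,-0.29],
    [0.06,-0.64,0,0,0,-0.29],
    [0.06,-0.64,0,0,0,-0.29],
  ],
)

```text
time: 2.85
eef_pos: [0.4988, -0.2598, 0.2502]
tcp_rot: [0.641, 0.767, 0.0, -0.0]
contact_force: [-0.4, 0.3, 0.5]
opening: 0.499
finger_force: 0.0
```

```bash
python3 - <<'E'
from h import *
c,M,im=snap('wrist','w0.png'); s=ctrl.get_state(); print(s['time'],s['eef_pos'],R.from_quat(s['tcp_rot']).as_matrix()[:,1],s['contact_force'],s['opening'])
a=.179;o=np.array([.5196,-.2106,0]);g=R.from_euler('z',a).as_matrix()
for p in [(-130,-78,15),(-130,78,15),(120,-78,15),(120,78,15),(15,-42,53),(15,42,53),(-33,0,27),(-104,0,25)]: 
    print(p,proj(c,M,o+g@(np.array(p)/1e3)).round())
    cv2.circle(im,tuple(int(x) for x in proj(c,M,o+g@(np.array(p)/1e3))),3,(255,0,0),1)
cv2.imwrite('pics/w0o.png',cv2.resize(im[:,:,::-1],None,fx=1.4,fy=1.4))
E
```

```text
2.9 [ 0.49889157 -0.25964824  0.25030728] [ 9.84064103e-01  1.77814063e-01 -2.20265388e-05] [-0.06283237  0.12281871  0.17350643] 0.49629283367032784
(-130, -78, 15) [187. 200.]
(-130, 78, 15) [173.  35.]
(120, -78, 15) [429. 200.]
(120, 78, 15) [450.  35.]
(15, -42, 53) [334. 175.]
(15, 42, 53) [338.  76.]
(-33, 0, 27) [281. 125.]
(-104, 0, 25) [205. 124.]
```

View pics/w0o.png

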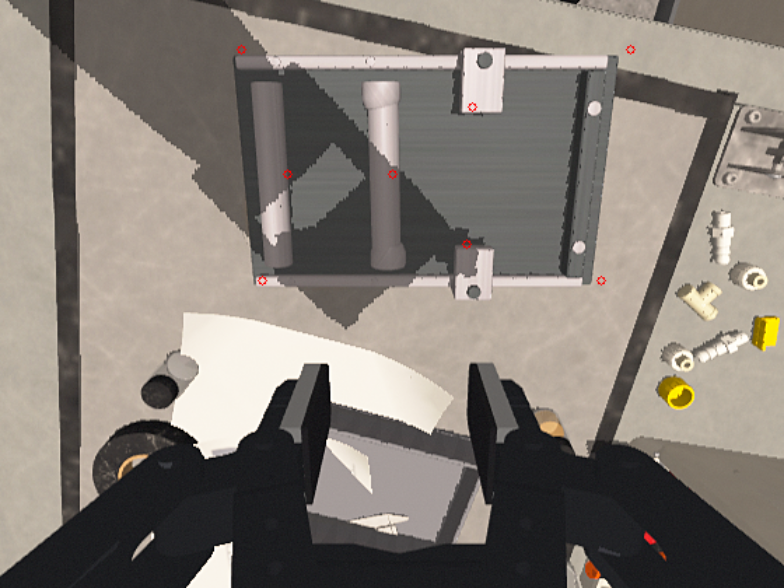

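```bash
cat > fit.py <<'E'
from h import *
from scipy.optimize import least_squares
c,M=cam('wrist')
P=[((236,57),(-130,78,23)),((252,285),(-130,-78,15)),((616,57),(120,78,23)),((462,110),(15,42,53)),((503,113),(40,42,53)),((456,246),(15,-42,53)),((493,246),(40,-42,53))]
def w(q,p): return np.array([q[0],q[1],q[3] if len(q)>3 else 0])+R.from_euler('z',q[2]).as_matrix()@(np.array(p)/1e3)
f=lambda q:np.concatenate([proj(c,M,w(q,p))-np.array(u)/1.4 for u,p in P])
r=least_squares(f,[.52,-.21,.18],loss='soft_l1'); q=r.x; print(q,f(q).round(1))
r2=least_squares(f,[.52,-.21,.18,0],loss='soft_l1'); print(r2.x,f(r2.x).round(1))
g=R.from_euler('z',-q[2]).as_matrix()
for n,u,z in [('B',(381,175),.0275),('Bt',(381,95),.0275),('Bb',(388,255),.0275),('At',(267,85),.025),('Ab',(280,262),.025)]:
    p=onz(c,M,u[0]/1.4,u[1]/1.4,z); print(n,p.round(4),(g@(p-[q[0],q[1],0])).round(4))
E
python3 fit.py
```

```text
[ 0.51326708 -0.21484506  0.17891594] [-6.1 -2.8  0.5 -0.4  5.6 -2.8 -0.9  1.9 -0.3 -0.2 -0.1  2.6  1.   2.6]
[ 0.51472492 -0.21514995  0.17992565 -0.01159832] [-0.5 -0.5  4.9 -3.1  1.6 -0.7 -0.9  2.8 -1.3  0.6  0.1  0.2  0.3  0.1]
B [ 0.4795 -0.218   0.0275] [-0.0338  0.0029  0.0275]
Bt [ 0.4711 -0.1686  0.0275] [-0.0333  0.053   0.0275]
Bb [ 0.4936 -0.2715  0.0275] [-0.0295 -0.0522  0.0275]
At [ 0.3983 -0.1756  0.025 ] [-0.1061  0.0591  0.025 ]
Ab [ 0.4191 -0.2908  0.025 ] [-0.1062 -0.058   0.025 ]
```

The wrist picture, taken from 0.25 m up, shows rod B, burred at both ends, at (384,175) and the plain rod at (272,175). The jaws are at (482,80) and (473,270). My fit puts the gauge origin near (0.515, -0.213) with a yaw of 0.179. I'll lower the half-open gripper over the burred rod.

apply_moves(
  series=[
    [-0.02,0.053,0,0,0,0],
    [-0.02,0.053,-0.06,0,0,0],
    [-0.02,0.053,-0.12,0,0,0],
    [-0.02,0.053,-0.18,0,0,0],
    [-0.02,0.053,-0.21,0,0,0],
    [-0.02,0.053,-0.23,0,0,0],
    [-0.02,0.053,-0.25,0,0,0],
    [-0.02,0.053,-0.256,0,0,0],
    [-0.02,0.053,-0.256,0,0,0],
  ],
)

```text
time: 4.03
eef_pos: [0.4831, -0.2191, 0.0458]
tcp_rot: [0.642, 0.767, 0.0, 0.0]
contact_force: [0.0, 0.1, -0.1]
opening: 0.5
finger_force: 0.0
```

```bash
python3 - <<'E'
from h import *
c,M,im=snap('scene','s1.png'); c,M,im2=snap('wrist','w1.png')
cv2.imwrite('pics/m1.png',np.hstack([cv2.resize(im[130:270,150:330],(514,400)),cv2.resize(im2[:,:],(533,400))])[:,:,::-1][:, :800+200][:, :])
a=cv2.imread('pics/m1.png'); cv2.imwrite('pics/m1.png',cv2.resize(a,(800,int(a.shape[0]*800/a.shape[1]))))
s=ctrl.get_state(); print(s['eef_pos'],s['contact_force'],s['time'])
E
```

```text
[ 0.48343689 -0.21940195  0.04639105] [ 0.03544791 -0.18858419  0.62802642] 4.125
```

View pics/m1.png

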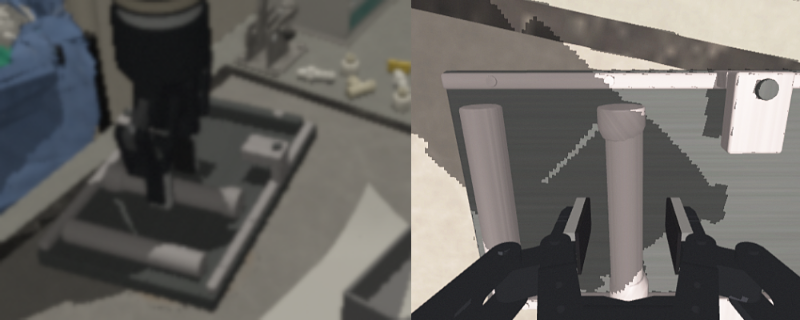

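The picture shows the pads at (580,225) and (680,225) on either side of the burred rod (628), well centred, with the plain rod clear of the fingers. I'll go down a little and push gently.

apply_moves(
  series=[
    [0,0,-0.005,0,0,0],
    [0,0,-0.01,0,0,0],
    [0,0,-0.01,0,0,0],
    [0.006,0.001,-0.01,0,0,0],
    [0.012,0.002,-0.01,0,0,0],
    [0.016,0.003,-0.01,0,0,0],
    [0.02,0.004,-0.01,0,0,0],
    [0.024,0.004,-0.01,0,0,0],
    [0.028,0.005,-0.01,0,0,0],
    [0.032,0.006,-0.01,0,0,0],
    [0.036,0.0065,-0.01,0,0,0],
    [0.04,0.007,-0.01,0,0,0],
    [0.043,0.008,-0.01,0,0,0],
  ],
)

```text
time: 5.75
eef_pos: [0.5175, -0.2126, 0.0375]
tcp_rot: [0.642, 0.767, 0.0, 0.0]
contact_force: [-0.2, -0.1, 0.5]
opening: 0.502
finger_force: 0.1
```

apply_moves(
  series=[
    [0.003,0.0005,0,0,0,0],
    [0.006,0.001,0,0,0,0],
    [0.006,0.001,0,0,0,0],
  ],
)

```text
time: 6.12
eef_pos: [0.5222, -0.2118, 0.0376]
tcp_rot: [0.642, 0.767, 0.0, 0.0]
contact_force: [0.6, 1.0, -1.0]
opening: 0.506
finger_force: 0.0
```

```bash
python3 - <<'E'
from h import *
c,M,im=snap('side','s2.png'); c,M,im2=snap('wrist','w2.png')
a=np.hstack([cv2.resize(im[130:270,150:330],(514,400)),cv2.resize(im2,(533,400))])[:,:,::-1]
cv2.imwrite('pics/m2.png',cv2.resize(a,(800,305)))
s=ctrl.get_state(); print(s['eef_pos'],s['contact_force'],s['time'],s['finger_force'])
E
```

```text
[ 0.52203445 -0.21171734  0.03748929] [-0.53841716  0.97265291 -0.38496659] 6.225 0.0
```

View pics/m2.png

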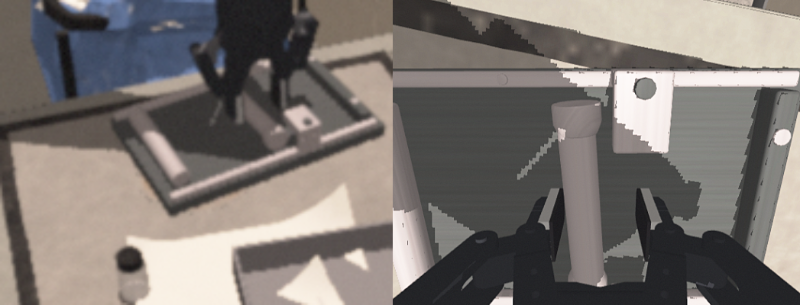

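The rod has rolled and now rests by the rear pad at (558,235). Its burred end at (577,115) is just short of the jaw at (640,110). I'll creep forward.

apply_moves(
  series=[
    [0.003,0.0005,0,0,0,0],
    [0.006,0.001,0,0,0,0],
    [0.006,0.001,0,0,0,0],
  ],
)

```text
time: 6.6
eef_pos: [0.5271, -0.211, 0.0376]
tcp_rot: [0.642, 0.767, 0.0, 0.0]
contact_force: [-0.6, 0.4, -0.3]
opening: 0.506
finger_force: 0.0
```

apply_moves(
  series=[
    [0.0025,0.0005,0,0,0,0],
    [0.0025,0.0005,0,0,0,0],
  ],
)

```text
time: 6.85
eef_pos: [0.5289, -0.2105, 0.0375]
tcp_rot: [0.642, 0.767, -0.0, -0.0]
contact_force: [-0.7, -0.6, 0.4]
opening: 0.501
finger_force: 0.1
```

apply_moves(
  series=[
    [0.0025,0.0005,0,0,0,0],
    [0.0025,0.0005,0,0,0,0],
  ],
)

```text
time: 7.1
eef_pos: [0.5306, -0.21, 0.0374]
tcp_rot: [0.642, 0.767, -0.0, -0.0]
contact_force: [-1.6, -0.0, 0.5]
opening: 0.498
finger_force: 0.9
```

apply_moves(
  series=[
    [0.002,0.0004,0,0,0,0],
    [0.002,0.0004,0,0,0,0],
  ],
)

```text
time: 7.35
eef_pos: [0.5317, -0.2097, 0.0373]
tcp_rot: [0.642, 0.767, -0.0, -0.001]
contact_force: [-3.5, -0.2, 2.4]
opening: 0.501
finger_force: 2.2
```

The force is rising (-3.5 N), so the rod has caught on the jaws: it's burred. I'm stopping here and drawing it back with the front pad.

apply_moves(
  series=[
    [-0.01,-0.002,0,0,0,0],
    [-0.02,-0.0036,0,0,0,0],
    [-0.027,-0.005,0,0,0,0],
    [-0.032,-0.006,0,0,0,0],
    [-0.037,-0.0067,0,0,0,0],
    [-0.042,-0.0076,0,0,0,0],
    [-0.047,-0.0085,0,0,0,0],
    [-0.053,-0.0096,0,0,0,0],
    [-0.059,-0.0107,0,0,0,0],
    [-0.059,-0.0107,0,0,0,0],
    [-0.046,-0.0083,0,0,0,0],
    [-0.046,-0.0083,0,0,0,0],
  ],
)

```text
time: 8.85
eef_pos: [0.4967, -0.2166, 0.0378]
tcp_rot: [0.642, 0.767, 0.0, 0.001]
contact_force: [0.4, -0.3, 0.5]
opening: 0.497
finger_force: 0.0
```

apply_moves(
  series=[
    [0,0,0,0,0,0],
    [0,0,0,0,0,0],
    [0,0,0,0,0,0],
    [0,0,0,0,0,0],
    [0,0,0,0,0,0],
    [0,0,0,0,0,0],
  ],
  jaw=0,
  squeeze=40,
)

```text
time: 9.6
eef_pos: [0.4957, -0.2164, 0.0375]
tcp_rot: [0.642, 0.767, 0.0, 0.0]
contact_force: [-0.0, 0.6, 0.0]
opening: 0.214
finger_force: 39.0
```

```bash
python3 - <<'E'
from h import *
c,M,im=snap('side','s3.png'); c,M,im2=snap('wrist','w3.png')
a=np.hstack([cv2.resize(im[130:270,150:330],(514,400)),cv2.resize(im2,(533,400))])[:,:,::-1]
cv2.imwrite('pics/m3.png',cv2.resize(a,(800,305)))
s=ctrl.get_state(); print(s['eef_pos'],s['contact_force'],s['time'],s['finger_force'],s['opening'])
E
```

```text
[ 0.49564275 -0.21638181  0.03751371] [0.83141292 0.40492574 0.2150128 ] 9.7 39.021801352500916 0.21803793119906634
```

View pics/m3.png

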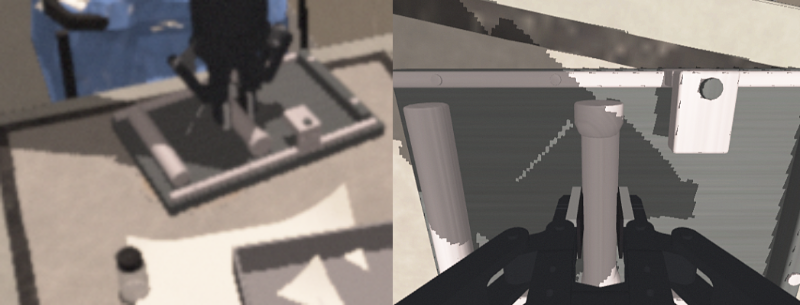

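The rod is gripped and clear of the jaw: its end at (600,115), the jaw from 670. I'll lift it and carry it to the tray, turning it lengthwise.

apply_moves(
  series=[
    [0,0,0.04,0,0,0],
    [0,0,0.09,0,0,0],
    [0,0,0.14,0,0,0.1],
    [0,-0.05,0.15,0,0,0.3],
    [0,-0.1,0.15,0,0,0.5],
    [0.005,-0.15,0.15,0,0,0.7],
    [0.01,-0.2,0.15,0,0,0.9],
    [0.018,-0.26,0.15,0,0,1],
    [0.018,-0.322,0.15,0,0,1],
    [0.018,-0.322,0.15,0,0,1],
  ],
)

```text
time: 10.95
eef_pos: [0.5086, -0.4773, 0.156]
tcp_rot: [0.301, 0.954, -0.0, -0.001]
contact_force: [0.5, 1.5, -2.8]
opening: 0.215
finger_force: 39.6
```

apply_moves(
  series=[
    [0,0,0,0,0,0.2],
    [0,0,0,0,0,0.4],
    [0,0,0,0,0,0.61],
    [0,0,0,0,0,0.61],
    [0,0,-0.04,0,0,0.61],
    [0,0,-0.06,0,0,0.61],
    [0,0,-0.06,0,0,0.61],
  ],
)

```text
time: 11.82
eef_pos: [0.509, -0.4725, 0.1068]
tcp_rot: [0.065, 0.998, 0.002, -0.002]
contact_force: [0.3, 0.9, -2.3]
opening: 0.214
finger_force: 39.7
```

```bash
python3 - <<'E'
from h import *
c,M,im=snap('side','s4.png'); c,M,im2=snap('wrist','w4.png')
a=np.hstack([cv2.resize(im[130:330,180:437],(514,400)),cv2.resize(im2,(533,400))])[:,:,::-1]
cv2.imwrite('pics/m4.png',cv2.resize(a,(800,305)))
s=ctrl.get_state(); print(s['eef_pos'],s['contact_force'],s['time'],s['finger_force'],s['opening'],R.from_quat(s['tcp_rot']).as_matrix()[:,0],s['qpos'])
E
```

```text
[ 0.51023048 -0.47418103  0.10992181] [ 0.71185912  0.12379365 -2.34278458] 11.925 39.67236578464508 0.21870057310885913 [-9.91554288e-01  1.29692076e-01 -2.41729972e-04] [-8.94144759e-01  4.65032236e-01  1.61285554e+00 -6.01060325e-05
  1.06331974e+00 -2.33485342e+00]
```

View pics/m4.png

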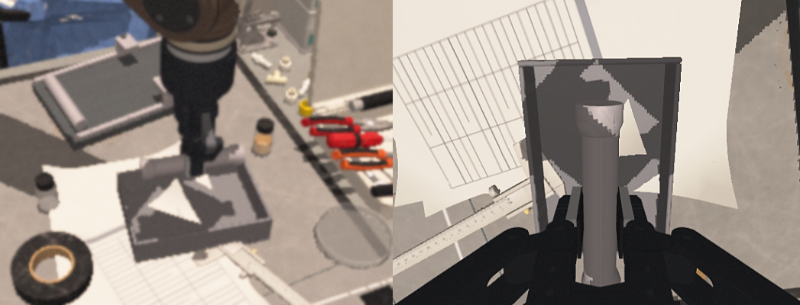

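The rod is lined up along the tray and centred: rod at (600,190), tray walls at (530,…) and (675,…). I'll lower it.

apply_moves(
  series=[
    [0,0,-0.03,0,0,0],
    [0,0,-0.06,0,0,0],
    [0,0,-0.08,0,0,0],
    [0,0,-0.09,0,0,0],
    [0,0,-0.097,0,0,0],
    [0,0,-0.1,0,0,0],
    [0,0,-0.1,0,0,0],
  ],
)

```text
time: 12.8
eef_pos: [0.5103, -0.4744, 0.0301]
tcp_rot: [0.065, 0.998, -0.0, 0.0]
contact_force: [0.3, -0.3, -2.2]
opening: 0.216
finger_force: 39.7
```

apply_moves(
  series=[
    [0,0,-0.002,0,0,0],
    [0,0,-0.003,0,0,0],
  ],
)

```text
time: 13.05
eef_pos: [0.5101, -0.4742, 0.0275]
tcp_rot: [0.065, 0.998, -0.0, 0.0]
contact_force: [-0.6, -0.3, -2.6]
opening: 0.217
finger_force: 39.7
```

apply_moves(
  series=[
    [0,0,0,0,0,0],
    [0,0,0,0,0,0],
    [0,0,0,0,0,0],
    [0,0,0,0,0,0],
    [0,0,0,0,0,0],
  ],
  jaw=0.5,
)

```text
time: 13.68
eef_pos: [0.5101, -0.4741, 0.0272]
tcp_rot: [0.065, 0.998, -0.0, 0.0]
contact_force: [-0.9, -0.6, -1.1]
opening: 0.5
finger_force: 0.0
```

apply_moves(
  series=[
    [0,0,0.03,0,0,0],
    [0,0,0.08,0,0,0],
    [0,0,0.15,0,0,0],
    [0,0,0.2,0,0,0],
    [0,0,0.2,0,0,0],
  ],
)

```text
time: 14.3
eef_pos: [0.5121, -0.4764, 0.1953]
tcp_rot: [0.065, 0.998, -0.005, 0.004]
contact_force: [-0.3, 0.4, -0.3]
opening: 0.501
finger_force: 0.0
```

```bash
python3 - <<'E'
from h import *
c,M,im=snap('side','s5.png'); c,M,im2=snap('wrist','w5.png')
a=np.hstack([cv2.resize(im[130:330,180:437],(514,400)),cv2.resize(im2,(533,400))])[:,:,::-1]
cv2.imwrite('pics/m5.png',cv2.resize(a,(800,305)))
s=ctrl.get_state(); print(s['eef_pos'],s['contact_force'],s['time'],s['opening'])
E
```

```text
[ 0.51013253 -0.47415751  0.18855308] [-1.12453563 -0.12991964 -0.37371606] 14.4 0.5012451356405877
```

View pics/m5.png

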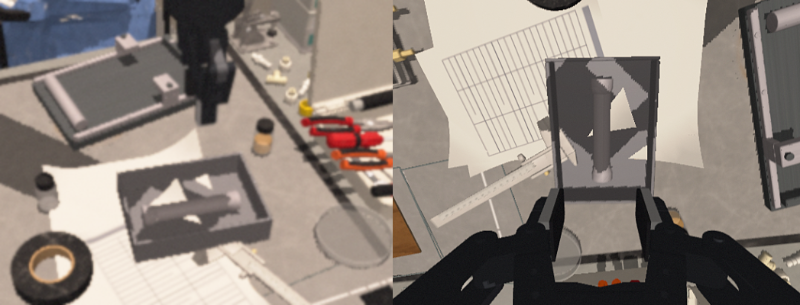

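The burred rod lies flat on the tray floor at (190,208) in the side view, inside the walls. Next the plain rod: I'll turn the fingers so they line up along it and come down behind it.

apply_moves(
  series=[
    [-0.03,0.07,0,0,0,0.1],
    [-0.07,0.14,0,0,0,0.2],
    [-0.11,0.21,0,0,0,0.3],
    [-0.15,0.28,0,0,0,0.389],
    [-0.16,0.295,0,0,0,0.389],
    [-0.16,0.295,-0.04,0,0,0.389],
    [-0.16,0.295,-0.08,0,0,0.389],
    [-0.16,0.295,-0.1,0,0,0.389],
    [-0.16,0.295,-0.1,0,0,0.389],
  ],
  jaw=0.4,
)

```text
time: 15.52
eef_pos: [0.3809, -0.237, 0.1052]
tcp_rot: [-0.088, 0.996, 0.002, -0.002]
contact_force: [-0.4, -1.2, -0.1]
opening: 0.4
finger_force: 0.0
```

```bash
python3 - <<'E'
from h import *
c,M,im=snap('side','s6.png'); c2,M2,im2=snap('wrist','w6.png')
a=np.hstack([cv2.resize(im[130:270,150:330],(514,400)),cv2.resize(im2,(533,400))])[:,:,::-1]
cv2.imwrite('pics/m6.png',cv2.resize(a,(800,305)))
s=ctrl.get_state(); print(s['eef_pos'],s['contact_force'],s['time'],s['opening'],R.from_quat(s['tcp_rot']).as_matrix()[:,0])
for n,cc,MM in (('side',c,M),('wrist',c2,M2)):
  for d in ctrl.silhouettes('rod_a_mid',n)[:2]:
    p=onz(cc,MM,d['xy'][0]*560,d['xy'][1]*420,.025); print(n,d['p'],p,(d['xy'][0]*560,d['xy'][1]*420))
E
```

```text
[ 0.38231156 -0.23842949  0.10753   ] [ 0.85057393  0.22368616 -0.54762319] 15.625 0.40019085977295554 [-9.84559678e-01 -1.75049148e-01 -1.89375456e-04]
side 0.92 [ 0.4128758  -0.23426545  0.025     ] (223.72, 196.014)
wrist 0.58 [ 0.40619805 -0.23251577  0.025     ] (285.20799999999997, 260.82)
```

View pics/m6.png

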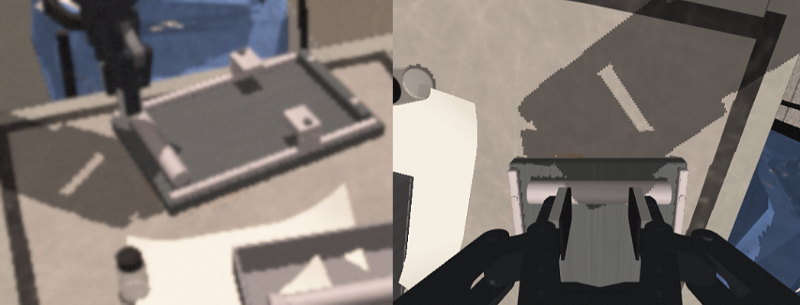

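The wrist camera looks backwards here. The plain rod is at (600,192), centred between the fingers at (560,220) and (640,220), which are on its robot side. I'll back off 6 mm more, descend, then push.

apply_moves(
  series=[
    [-0.0074,-0.0013,0,0,0,0],
    [-0.0074,-0.0013,-0.03,0,0,0],
    [-0.0074,-0.0013,-0.055,0,0,0],
    [-0.0074,-0.0013,-0.07,0,0,0],
    [-0.0074,-0.0013,-0.08,0,0,0],
    [-0.0074,-0.0013,-0.087,0,0,0],
    [-0.0074,-0.0013,-0.087,0,0,0],
  ],
)

```text
time: 16.6
eef_pos: [0.3761, -0.2392, 0.0375]
tcp_rot: [-0.088, 0.996, 0.0, -0.0]
contact_force: [0.1, 0.4, 0.4]
opening: 0.397
finger_force: 0.0
```

apply_moves(
  series=[
    [0.004,0.0007,0,0,0,0],
    [0.01,0.0018,0,0,0,0],
    [0.016,0.0029,0,0,0,0],
    [0.022,0.004,0,0,0,0],
    [0.028,0.0051,0,0,0,0],
    [0.034,0.0061,0,0,0,0],
    [0.04,0.0072,0,0,0,0],
    [0.046,0.0083,0,0,0,0],
    [0.052,0.0094,0,0,0,0],
    [0.058,0.0105,0,0,0,0],
    [0.064,0.0116,0,0,0,0],
    [0.07,0.0127,0,0,0,0],
    [0.076,0.0137,0,0,0,0],
    [0.082,0.0148,0,0,0,0],
    [0.088,0.0159,0,0,0,0],
    [0.094,0.017,0,0,0,0],
    [0.1,0.0181,0,0,0,0],
    [0.106,0.0192,0,0,0,0],
    [0.112,0.0203,0,0,0,0],
    [0.116,0.021,0,0,0,0],
  ],
)

```text
time: 19.1
eef_pos: [0.4693, -0.2223, 0.0375]
tcp_rot: [-0.088, 0.996, -0.0, 0.0]
contact_force: [-1.5, -1.0, 0.3]
opening: 0.402
finger_force: 0.7
```

```bash
python3 - <<'E'
from h import *
c,M,im=snap('side','s7.png'); c2,M2,im2=snap('scene','w7.png')
a=np.hstack([cv2.resize(im[130:270,150:330],(514,400)),cv2.resize(im2[130:270,150:330],(514,400))])[:,:,::-1]
cv2.imwrite('pics/m7.png',cv2.resize(a,(800,311)))
s=ctrl.get_state(); print(s['eef_pos'],s['contact_force'],s['time'],s['opening'])
E
```

```text
[ 0.46934458 -0.22229301  0.03759729] [-0.20792474  0.05414565  0.17469339] 19.2 0.399710802915093
```

View pics/m7.png

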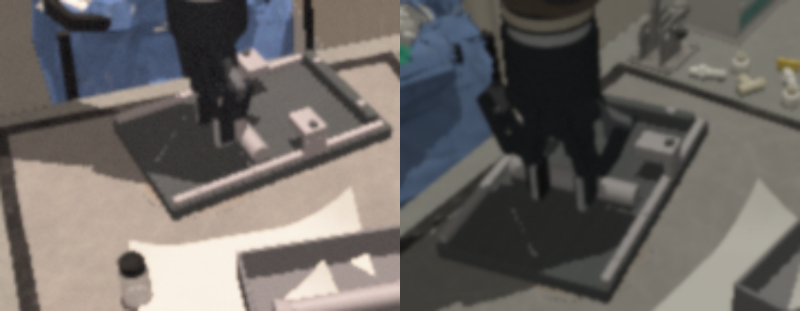

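The plain rod rolls freely ahead of the fingers: rod end at (255,140) in the side view, square to the lane. I'll narrow the fingers to pass the jaws and continue.

apply_moves(
  series=[
    [0,0,0.001,0,0,0],
    [0,0,0.001,0,0,0],
    [0,0,0.001,0,0,0],
    [0.006,0.0011,0.001,0,0,0],
    [0.012,0.0022,0.001,0,0,0],
    [0.018,0.0033,0.001,0,0,0],
    [0.024,0.0043,0.001,0,0,0],
    [0.03,0.0054,0.001,0,0,0],
    [0.036,0.0065,0.001,0,0,0],
    [0.042,0.0076,0.001,0,0,0],
    [0.048,0.0087,0.001,0,0,0],
  ],
  jaw=0.1,
)

```text
time: 20.58
eef_pos: [0.5076, -0.2153, 0.0383]
tcp_rot: [-0.088, 0.996, 0.0, -0.0]
contact_force: [-0.6, -0.4, -0.5]
opening: 0.103
finger_force: 0.3
```

apply_moves(
  series=[
    [0.006,0.0011,0,0,0,0],
    [0.012,0.0022,0,0,0,0],
    [0.018,0.0033,0,0,0,0],
    [0.024,0.0043,0,0,0,0],
    [0.03,0.0054,0,0,0,0],
    [0.036,0.0065,0,0,0,0],
    [0.042,0.0076,0,0,0,0],
    [0.045,0.0081,0,0,0,0],
  ],
)

```text
time: 21.58
eef_pos: [0.5438, -0.2088, 0.0383]
tcp_rot: [-0.088, 0.996, -0.0, 0.0]
contact_force: [0.3, 0.2, -0.8]
opening: 0.097
finger_force: 0.0
```

```bash
python3 - <<'E'
from h import *
c,M,im=snap('side','s8.png'); c2,M2,im2=snap('scene','w8.png')
a=np.hstack([cv2.resize(im[130:270,150:330],(514,400)),cv2.resize(im2[130:270,150:330],(514,400))])[:,:,::-1]
cv2.imwrite('pics/m8.png',cv2.resize(a,(800,311)))
s=ctrl.get_state(); print(s['eef_pos'],s['contact_force'],s['time'],s['opening'])
E
```

```text
[ 0.54365224 -0.20882377  0.03833576] [ 1.09663942  0.41503117 -0.44373116] 21.675 0.10079309551732246
```

View pics/m8.png

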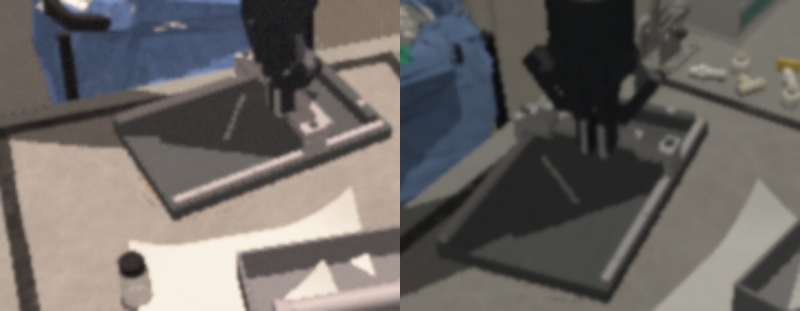

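The rod has passed under the jaws and isn't lifted; the fingers at (590,130) in the scene half are between the jaws. I'll go on slower.

apply_moves(
  series=[
    [0.004,0.0007,0,0,0,0],
    [0.009,0.0016,0,0,0,0],
    [0.014,0.0025,0,0,0,0],
    [0.019,0.0034,0,0,0,0],
    [0.023,0.0042,0,0,0,0],
    [0.027,0.0049,0,0,0,0],
    [0.03,0.0054,0,0,0,0],
    [0.03,0.0054,0,0,0,0],
  ],
)

```text
time: 22.68
eef_pos: [0.5676, -0.2045, 0.0383]
tcp_rot: [-0.088, 0.996, -0.0, 0.0]
contact_force: [0.0, 0.1, -0.4]
opening: 0.103
finger_force: 0.0
```

apply_moves(
  series=[
    [0.0025,0.0005,0,0,0,0],
    [0.005,0.0009,0,0,0,0],
    [0.005,0.0009,0,0,0,0],
  ],
)

```text
time: 23.05
eef_pos: [0.5716, -0.2038, 0.0384]
tcp_rot: [-0.088, 0.996, -0.0, 0.0]
contact_force: [0.4, -0.6, -0.7]
opening: 0.099
finger_force: 0.0
```

apply_moves(
  series=[
    [0.0025,0.0005,0,0,0,0],
    [0.0025,0.0005,0,0,0,0],
  ],
)

```text
time: 23.3
eef_pos: [0.5735, -0.2035, 0.0384]
tcp_rot: [-0.088, 0.996, -0.0, 0.0]
contact_force: [-0.0, -0.1, 0.4]
opening: 0.102
finger_force: 0.0
```

apply_moves(
  series=[
    [0.0025,0.0005,0,0,0,0],
    [0.0025,0.0005,0,0,0,0],
  ],
)

```text
time: 23.55
eef_pos: [0.5755, -0.203, 0.0383]
tcp_rot: [-0.088, 0.996, -0.0, 0.0]
contact_force: [0.3, -0.5, 0.5]
opening: 0.101
finger_force: 0.0
```

apply_moves(
  series=[
    [0.0025,0.0005,0,0,0,0],
    [0.0025,0.0005,0,0,0,0],
  ],
)

```text
time: 23.8
eef_pos: [0.5765, -0.2028, 0.0382]
tcp_rot: [-0.088, 0.996, 0.0, -0.001]
contact_force: [-5.6, -1.4, 2.6]
opening: 0.102
finger_force: 2.3
```

It bears on the stop (-5.6 N), so the rod is home. I'll back off and rise to look.

apply_moves(
  series=[
    [-0.004,-0.0007,0,0,0,0],
    [-0.012,-0.0022,0,0,0,0],
    [-0.025,-0.0045,0,0,0,0],
    [-0.025,-0.0045,0.03,0,0,0],
    [-0.025,-0.0045,0.08,0,0,0],
    [-0.06,-0.01,0.15,0,0,0],
    [-0.1,-0.02,0.22,0,0,0],
    [-0.15,0.06,0.25,0,0,0],
    [-0.15,0.12,0.25,0,0,0],
    [-0.15,0.2,0.25,0,0,0],
    [-0.15,0.2,0.25,0,0,0],
  ],
)

```text
time: 25.18
eef_pos: [0.4563, -0.0393, 0.2383]
tcp_rot: [-0.091, 0.996, 0.0, 0.0]
contact_force: [0.2, -0.8, 0.5]
opening: 0.1
finger_force: 0.0
```

```bash
python3 - <<'E'
from h import *
c,M,im=snap('side','s9.png'); c2,M2,im2=snap('scene','w9.png')
a=np.hstack([cv2.resize(im[130:330,150:407],(514,400)),cv2.resize(im2[130:330,150:407],(514,400))])[:,:,::-1]
cv2.imwrite('pics/m9.png',cv2.resize(a,(800,311)))
s=ctrl.get_state(); print(s['eef_pos'],s['contact_force'],s['time'])
for n,cc,MM in (('side',c,M),('scene',c2,M2)):
  for d in ctrl.silhouettes('rod_a_mid',n)[:3]:
    p=onz(cc,MM,d['xy'][0]*560,d['xy'][1]*420,.025); q=R.from_euler('z',-.179).as_matrix()@(p-[.515,-.213,0]);print(n,round(d['p'],2),p.round(3),q.round(4))
E
```

```text
[ 0.45695246 -0.04207739  0.23828872] [ 0.09642816 -0.66970824  0.71284551] 25.275
side 0.73 [ 0.602 -0.188  0.025] [0.0904 0.0094 0.025 ]
scene 0.57 [ 0.6   -0.2    0.025] [ 0.0862 -0.0029  0.025 ]
```

View pics/m9.png

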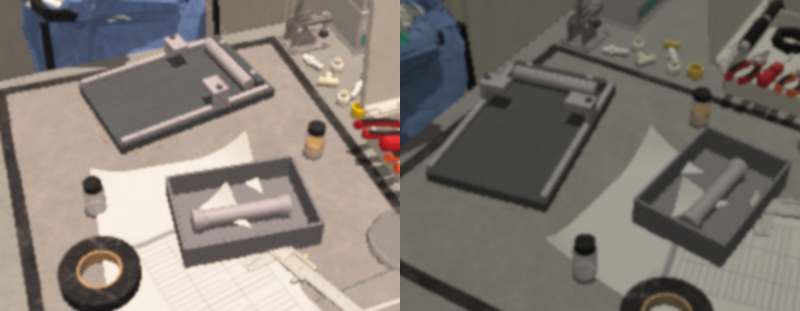

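The plain rod lies against the stop bar, at (555,80) in the scene half. The burred rod is in the tray at (715,190), and neither vial has moved. I'm handing it in.

```bash
python3 -c "
from plant import ctrl
print(ctrl.sign_off())"
```

```text
the job is handed in; nothing more can be done
None
```

I handed the job in at about 25 s: the sound rod is home against the stop bar, the burred rod is in the grey tray, and the vials are where they were; no verdict came back.

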